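# Set the sample carousel to its loading position

## Robot

A 6-joint arm with a two-finger parallel gripper is mounted at the origin on the work surface. World frame = base frame: x ahead of the robot, y to its left, z up, the work surface at z = 0. Lengths are in mm, angles in rad, forces in N, time in s.
With the tool pointing down it reaches from about 250 to 775 mm from the base axis. Payload 8.9 kg.
Tool frame: the origin (TCP) lies on the mounting face of the last link; the fingertips stand 173 mm ahead of it and the grasp point (between the pads) lies 155 mm ahead of it; z points along the fingers, x is the direction in which the jaws open and shut, and the axes are right-handed (so a half turn about z gives the same grasp; the last joint's range is limited). The gripper opens to 85 mm and grips with 20 to 120 N. Pads are 22 mm wide; open, the fingers measure 114 mm over their backs; the gripper's body (76 mm by 85 mm) begins 54 mm behind the grasp point. The pads swing forward as they close: fully open they stand 13 mm farther back than shut.
Start: joints at [1.016, 0.291, -0.153, 1.127, 0, 1.431], TCP at [212.053, 480.268, 404.705] pointing down, gripper open.
Joint ranges: [-2.52, 2.52], [-0.91, 1.74], [-1.3, 1.37], [-1.96, 2.02], [-1.52, 1.47], [-3.14, 3.14]. Speed limits (rad/s): [2.22, 2.22, 2.79, 3.14, 3.14, 3.14].

## Interface

Orientations are given as [roll, pitch, yaw] about the fixed x, y, z axes, in that order (R = Rz(yaw) Ry(pitch) Rx(roll)).
In Python, from plant import env, kinematics, imaging, current_clock, current_joint_pos, current_qd, current_tau, current_ee_pos, current_eef_rot, current_force, current_torque, current_gripper_width gives the robot as it stands. Calls block until the motion is done:
- env.goto(position, orientation): joint-space move of the TCP to a pose.
- env.line_to(position, orientation=None, velocity=150, guard=None): straight line of the TCP; orientation=None keeps the orientation; velocity is the mean speed in mm/s. With guard (N) it stops when the force on the tool has changed by that much, and returns True; else False.
- env.move_joints(angles): joint-space move.
- env.move_gripper(opening): finger opening in mm; the grip force is fixed at half the most; returns when the fingers have stopped.
- env.dwell(seconds).
- kinematics.inverse_kinematics(position, orientation): joint angles nearest the present ones, or None.
- imaging.grab_frame(name): name is "scene" or "top"; returns the picture (400x640x3 uint8, blue, green, red); there is no depth.
- imaging.get_calibration(name): a dict with "intrinsics" (3x3 intrinsics, pixels), "D" ([k1, k2, p1, p2, k3] as OpenCV has them; the pictures are not rectified), "R" (3x3) and "t" (3): a world point X has camera coordinates R X + t. Camera axes: x right, y down, z forward; pixel columns grow to the right and rows downward; lengths in mm; the calibration is good to about 2 mm. A picture is of the moment at which its call begins. get_calibration takes no time and is no camera call.
A pose or a line that the arm cannot do raises env.Unreachable and nothing moves.
- env.sign_off(): hands the job in, once; it reports no verdict.
Readings, each from a call of its own:
- current_clock(): time.
- current_joint_pos(): joint angles.
- current_qd(): joint speeds.
- current_tau(): joint torques, N m.
- current_ee_pos(): TCP position.
- current_eef_rot(): TCP orientation.
- current_force(): force on the tool from outside, world axes, zero at the start.
- current_torque(): the same for the moment, N m.
- current_gripper_width(): finger opening in mm.
Only numpy, scipy, OpenCV 4.12 (cv2) and the standard library are available. Lean on these libraries where they do the work, as an engineer would, in place of code of your own. Each camera call takes 0.05 s, during which the arm holds its last target.

## Task

Get the sample carousel on the lab bench ready for loading: turn it until the white mark on its rim points straight at the orange post, not the blue one. Then let go and leave it standing still there.

Things in the scene. Friction and masses are not known exactly. Their poses are not given: they have to be found in the camera images.
- rotor: teal disc, 176 mm across, 12 mm thick, turning on a fixed white housing 240x240x45 mm. Origin on its upright axis at its underside, 47 mm above the bench; z up, x towards the white mark. Black bar handle on a hub across the axis: 64 mm along x, 14 mm thick along y, 48 to 88 mm above origin. It carries capped tubes 68 mm from the axis, tops 42 mm up. Turns endlessly both ways, stays where left
- mark (a point): white mark on the disc's top face: a round spot 24 mm across with a 12 mm wide white bar from the hub. This point is the spot's centre, 74 mm from the axis along the rotor's x, 13 mm above its origin. A white stripe on the bar handle's top lies on the same side. Turning the rotor takes about 0.08 N m; the mark starts 30 to 70 degrees from the orange post, to either side
- orange_post: the post to point at: fixed aluminium pin with an orange cap 20 mm across, standing on the white housing beside the disc, 106 mm from the rotor's axis; 60 mm tall. Origin at the centre of its foot, 45 mm above the bench, z up
- blue_post: a like post with a blue cap, the wrong one, also fixed, 106 mm from the axis and about 97 degrees round the disc from the orange post; the two change places between starts. Origin at the centre of its foot, z up

How it is judged:
By the outcome, as a careful person would: the job done as asked, in the order asked, and still so for the second after the job is handed in, with the robot touching nothing.
It also fails if it takes over 29 s, if anything falls off the work surface, if the arm or the gripper's body presses on something with over 40 N, if the wrist force passes 120 N, or if a joint passes its speed limit or range.

## Working session

There is one attempt and no reset: what is moved stays moved. The work goes in short steps, each a Python script; the robot and the scene stay as the last script left them, time stands still between calls to the robot, and variables do not carry over. Pictures are saved under pics/ and viewed, and the job is handed in when it is done.

```bash
ls; mkdir -p pics; python3 - <<'E'
from plant import *
from plant import imaging,current_clock
import cv2
for n in("scene","top"):
    cv2.imwrite(f"pics/{n}0.png",imaging.grab_frame(n)); c=imaging.get_calibration(n); print(n,c)
print(current_clock())
E
```

```text
pics
scene {'intrinsics': array([[405.75113644,   0.        , 320.19486534],
       [  0.        , 405.75113644, 199.84554306],
       [  0.        ,   0.        ,   1.        ]]), 'D': array([-0.05152992,  0.        ,  0.        ,  0.        ,  0.        ]), 'R': array([[ 0.52813223,  0.84899909, -0.01664013],
       [ 0.54442098, -0.35357355, -0.76065205],
       [-0.65167641,  0.39266563, -0.64894651]]), 't': array([-347.22154398, -242.27672892, 1097.66962846])}
top {'intrinsics': array([[396.33098512,   0.        , 324.68482771],
       [  0.        , 396.33098512, 201.74563897],
       [  0.        ,   0.        ,   1.        ]]), 'D': array([-0.00144391,  0.        ,  0.        ,  0.        ,  0.        ]), 'R': array([[-0.01204017, -0.99961852,  0.02485647],
       [-0.98500565,  0.00757838, -0.17235556],
       [ 0.17210144, -0.02655895, -0.98472114]]), 't': array([ 34.93267636, 608.82283177, 626.80307245])}
0.1
```

View pics/scene0.png

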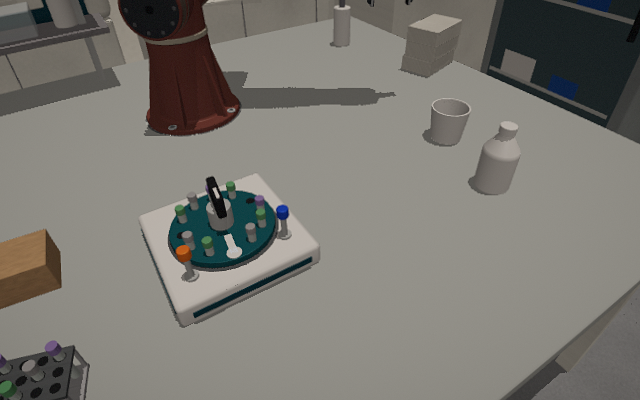

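View pics/top0.png

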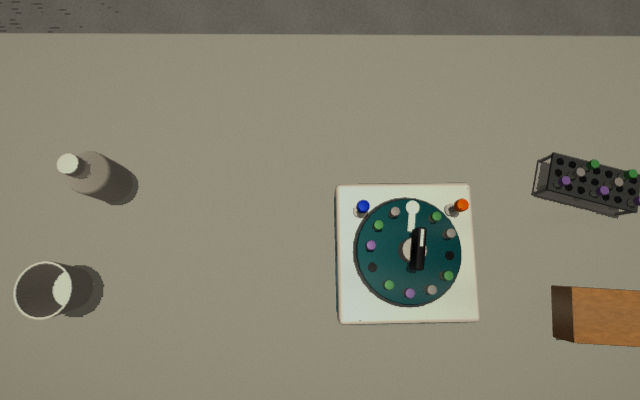

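The top view shows the mark at about (412,208), the orange cap at (461,205), the blue cap at (363,206) and the handle near (418,249). Next I'll measure these positions.

```bash
cat > h.py <<'E'
import numpy as np,cv2
from plant import env, kinematics, imaging, current_clock, current_joint_pos, current_ee_pos, current_eef_rot, current_force, current_torque, current_gripper_width
def ray(n,px):
    c=imaging.get_calibration(n);K,D,R,t=c["intrinsics"],c["D"],np.array(c["R"]),np.array(c["t"])
    p=cv2.undistortPoints(np.array([[px]],float),K,D).ravel()
    return -R.T@t, R.T@np.array([p[0],p[1],1])
def onz(n,px,z):
    o,d=ray(n,px); return (o+d*(z-o[2])/d[2])
def tri(a,b):
    o1,d1=ray("top",a);o2,d2=ray("scene",b)
    A=np.stack([d1,-d2],1);s=np.linalg.lstsq(A,o2-o1,rcond=None)[0]
    p,q=o1+s[0]*d1,o2+s[1]*d2
    return (p+q)/2,np.linalg.norm(p-q)
def blobs(m,amin):
    n,l,s,c=cv2.connectedComponentsWithStats(m.astype(np.uint8))
    return [(s[i,4],c[i].round(1),(l==i)) for i in range(1,n) if s[i,4]>=amin]
def measure(img,n):
    hsv=cv2.cvtColor(img,cv2.COLOR_BGR2HSV).astype(int);H,S,V=hsv[...,0],hsv[...,1],hsv[...,2]
    out={}
    roi=np.zeros(H.shape,bool)
    if n=="top": roi[170:340,325:490]=1
    else: roi[165:330,130:330]=1
    o=blobs(roi&(H<14)&(S>180)&(V>120),10); b=blobs(roi&(H>108)&(H<128)&(S>170)&(V>90),10)
    out['orange']=max(o,key=lambda x:x[0])[:2]; out['blue']=max(b,key=lambda x:x[0])[:2]
    teal=roi&(H>82)&(H<102)&(S>120)&(V>25)
    tb=max(blobs(teal,200),key=lambda x:x[0])
    cs=cv2.findContours(tb[2].astype(np.uint8),cv2.RETR_EXTERNAL,cv2.CHAIN_APPROX_NONE)[0]
    hull=cv2.convexHull(max(cs,key=cv2.contourArea))
    out['disc']=hull
    fill=np.zeros(H.shape,np.uint8);cv2.fillPoly(fill,[hull],1)
    w=blobs((fill>0)&(S<70)&(V>150),15)
    out['white']=w
    return out
E
python3 - <<'E'
from h import *
im={n:cv2.imread(f"pics/{n}0.png") for n in("top","scene")}
M={n:measure(im[n],n) for n in im}
for n in M:
    m=M[n];print(n,m['orange'],m['blue'],[(w[0],w[1]) for w in m['white']])
    P=np.array([onz(n,p[0],59)[:2] for p in m['disc'].astype(float)]) 
    (c,ax,a)=cv2.fitEllipse(P.astype(np.float32));print(' disc@59',c,ax, cv2.minEnclosingCircle(P.astype(np.float32)))
    for k in('orange','blue'):print(k,onz(n,m[k][1],105),onz(n,m[k][1],99))
    for w in m['white']:print(' w',onz(n,w[1],60))
for k in('orange','blue'):print(k,tri(M['top'][k][1],M['scene'][k][1]))
t=im['top'][165:335,325:495];cv2.imwrite("pics/t1.png",cv2.resize(t,None,fx=3.5,fy=3.5,interpolation=cv2.INTER_CUBIC))
t=im['scene'][165:325,135:325];cv2.imwrite("pics/s1.png",cv2.resize(t,None,fx=3.5,fy=3.5,interpolation=cv2.INTER_CUBIC))
E
```

```text
top (np.int32(84), array([462.8, 204.1])) (np.int32(101), array([363. , 205.7])) [(np.int32(257), array([411.6, 213.4])), (np.int32(24), array([393.4, 211.8])), (np.int32(51), array([421.5, 237. ])), (np.int32(111), array([406.7, 248.4])), (np.int32(17), array([368.6, 245.6]))]
 disc@59 (534.8765869140625, -110.60556030273438) (146.73634338378906, 181.1913604736328) ((524.5499877929688, -109.84162902832031), 87.23019409179688)
orange [ 594.45508073 -189.5313495   105.        ] [ 595.45020265 -191.83367439   99.        ]
blue [593.14189752 -30.15753276 105.        ] [594.12423476 -30.90825061  99.        ]
 w [ 586.62666429 -118.02283512   60.        ]
 w [589.62617762 -87.13870255  60.        ]
 w [ 546.48466186 -132.73977802   60.        ]
 w [ 527.7235672  -106.84504337   60.        ]
 w [533.04756052 -43.21093762  60.        ]
scene (np.int32(160), array([182.5, 252. ])) (np.int32(129), array([282.2, 211.8])) [(np.int32(17), array([216.7, 194.8])), (np.int32(33), array([226.5, 203.8])), (np.int32(31), array([209.2, 208.1])), (np.int32(237), array([232. , 247.2]))]
 disc@59 (531.388427734375, -111.1341552734375) (173.16456604003906, 181.26766967773438) ((531.5438232421875, -110.95965576171875), 90.72883605957031)
orange [ 602.10767977 -189.93931139  105.        ] [ 595.94613587 -189.47989309   99.        ]
blue [603.81185677 -33.31805425 105.        ] [597.67481796 -30.60651183  99.        ]
 w [453.03749521 -91.04873427  60.        ]
 w [486.07919936 -85.43502065  60.        ]
 w [ 480.30065596 -115.21382077   60.        ]
 w [ 588.03002411 -117.30606443   60.        ]
orange (array([ 595.70964576, -190.5086656 ,   99.47712921]), np.float64(2.2754265031561944))
blue (array([594.89196104, -30.37176679,  96.70587381]), np.float64(1.8226432835776591))
```

View pics/t1.png

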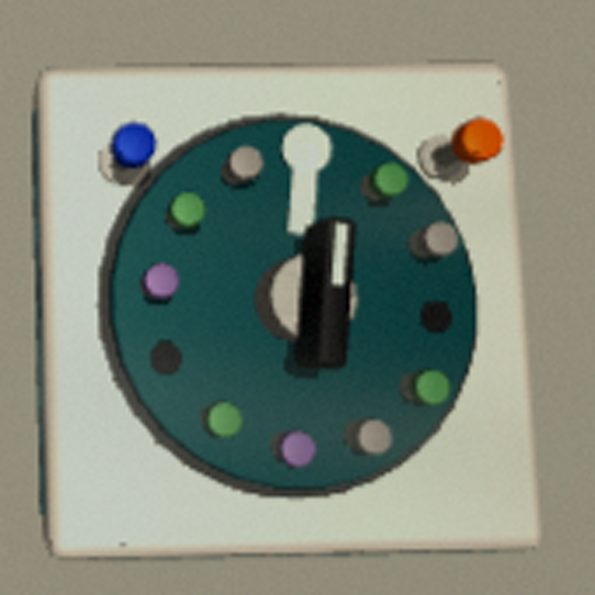

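View pics/s1.png

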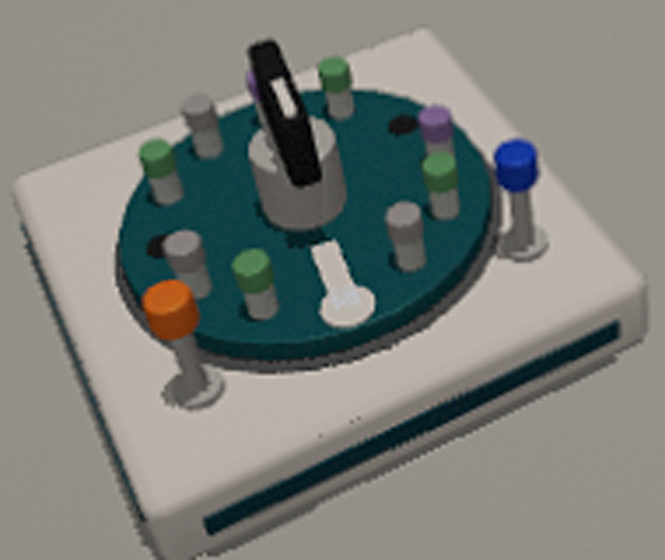

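```bash
cat >> h.py <<'E'
def spot(img,n):
    w=[b for b in measure(img,n)['white'] if b[0]>140][0]
    m=cv2.resize(w[2].astype(np.uint8)*255,None,fx=4,fy=4,interpolation=cv2.INTER_LINEAR)>127
    d=cv2.distanceTransform(m.astype(np.uint8),cv2.DIST_L2,5); ys,xs=np.where(d>d.max()-1.0)
    return np.array([(xs.mean()+.5)/4-.5,(ys.mean()+.5)/4-.5])
def disc(img,n):
    hsv=cv2.cvtColor(img,cv2.COLOR_BGR2HSV).astype(int);H,S,V=hsv[...,0],hsv[...,1],hsv[...,2]
    roi=np.zeros(H.shape,bool)
    if n=="top": roi[190:315,345:470]=1
    else: roi[165:330,130:330]=1
    t=roi&(H>75)&(H<105)&(S>140)
    t=cv2.morphologyEx(t.astype(np.uint8),cv2.MORPH_OPEN,np.ones((3,3)))>0
    tb=max(blobs(t,200),key=lambda x:x[0])
    c=max(cv2.findContours(tb[2].astype(np.uint8),cv2.RETR_EXTERNAL,cv2.CHAIN_APPROX_NONE)[0],key=cv2.contourArea)
    return cv2.convexHull(c)
E
python3 - <<'E'
from h import *
for n in("top","scene"):
    im=cv2.imread(f"pics/{n}0.png");h=disc(im,n);s=spot(im,n)
    P=np.array([onz(n,p[0],59)[:2] for p in h.astype(float)]).astype(np.float32)
    print(n,cv2.fitEllipse(P),cv2.minEnclosingCircle(P),len(P)); print('spot',s,onz(n,s,60))
    v=cv2.drawContours(im.copy(),[h],-1,(0,0,255),1)
    print('hub handle', [onz(n,p,135) for p in ([(418.5,249)] if n=="top" else [(216.5,196.5)])])
    cv2.imwrite(f"pics/d_{n}.png",cv2.resize(v[165:335,130:495] if n=="scene" else v[165:335,325:495],None,fx=2,fy=2))
E
```

```text
top ((541.7217407226562, -73.9081802368164), (91.01700592041016, 138.87147521972656), 74.13634490966797) ((551.490234375, -78.4782943725586), 66.3253402709961) 21
spot [412.10714286 206.89285714] [ 597.78870174 -119.44957517   60.        ]
hub handle [array([ 522.62781149, -106.92465656,  135.        ])]
scene ((531.6831665039062, -111.04754638671875), (172.74046325683594, 180.562744140625), 73.36536407470703) ((531.9993896484375, -111.33283233642578), 90.08749389648438) 34
spot [233.35576923 251.72115385] [ 598.01817431 -119.20964549   60.        ]
hub handle [array([ 550.39176532, -113.98215175,  135.        ])]
```

View pics/d_top.png

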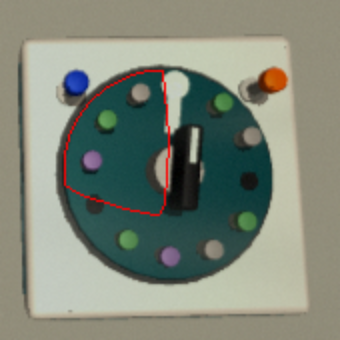

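```bash
python3 - <<'E'
s=open('h.py').read()
s=s.replace("""    tb=max(blobs(t,200),key=lambda x:x[0])
    c=max(cv2.findContours(tb[2].astype(np.uint8),cv2.RETR_EXTERNAL,cv2.CHAIN_APPROX_NONE)[0],key=cv2.contourArea)
    return cv2.convexHull(c)""","""    m=sum(b[2] for b in blobs(t,100))
    c=np.vstack(cv2.findContours(m.astype(np.uint8),cv2.RETR_EXTERNAL,cv2.CHAIN_APPROX_NONE)[0])
    return cv2.convexHull(c)""")
open('h.py','w').write(s)
E
python3 - <<'E'
from h import *
from scipy.optimize import least_squares
for n in("top",):
    im=cv2.imread(f"pics/{n}0.png");h=disc(im,n)
    P=np.array([onz(n,p[0],59)[:2] for p in h.astype(float)])
    f=least_squares(lambda q:np.hypot(*(P-q[:2]).T)-q[2],[525,-110,88],loss='soft_l1')
    print(f.x,(np.hypot(*(P-f.x[:2]).T)-f.x[2]).round(1))
    v=cv2.drawContours(im.copy(),[h],-1,(0,0,255),1)
    cv2.imwrite(f"pics/e_{n}.png",cv2.resize(v[165:335,325:495],None,fx=3,fy=3))
# handle: black blob in top
hsv=cv2.cvtColor(im,cv2.COLOR_BGR2HSV);b=[x for x in blobs((im.max(2)<38),40)]
print([(x[0],x[1]) for x in b if 330<x[1][0]<480])
O=np.array([595.7,-190.5]);B=np.array([595,-30.4]);M=np.array([597.9,-119.3])
f2=least_squares(lambda q:[np.hypot(*(O-q))-106,np.hypot(*(B-q))-106,np.hypot(*(M-q))-74],[525,-110]);print(f2.x,f2.fun)
for C in(f.x[:2],f2.x):
    a=lambda p:np.degrees(np.arctan2(*(p-C)[::-1]));print('mark',a(M),'orange',a(O),'blue',a(B))
print(current_joint_pos(),current_ee_pos(),current_eef_rot())
E
```

```text
[ 526.8223475  -110.90654615   85.07861163] [  1.3   1.4   1.6   1.7   1.5 -28.7 -32.  -45.  -34.9  -7.9  -2.3   3.2
   2.6   2.4   1.3   1.1   0.9   0.7   0.1  -0.1  -0.2  -0.8  -1.9  -0.9
  -0.9  -0.6  -1.1  -0.6   0.4   0.8]
[(np.int32(498), array([416.5, 252. ])), (np.int32(68), array([449., 255.]))]
[ 525.0886768  -110.68405136] [ 0.56708976  0.45713698 -0.68067542]
mark -6.734783336777897 orange -49.12812595132433 blue 49.740121918033005
mark -6.748572580179848 orange -48.50155556650366 blue 48.950663479222385
[ 1.01572775e+00  2.91208796e-01 -1.54015228e-01  1.12673791e+00
 -8.72070110e-06  1.43147306e+00] [211.94057812 480.11130867 404.2107972 ] [-3.14143942e+00  1.15552904e-03  1.15505111e+00]
```

View pics/e_top.png

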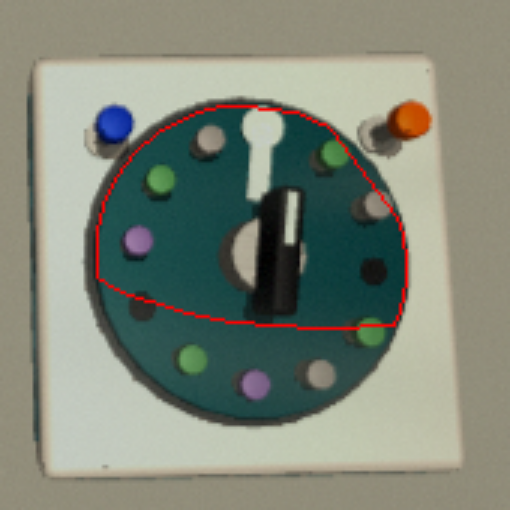

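The geometry agrees. The axis is at about (525.1, −110.7), the mark at −6.7°, orange at −48.5° and blue at 49°, so orange and blue are 97.5° apart as expected. I'll grip the handle and turn it by about −41.8°.

```bash
python3 - <<'E'
from h import *
y=np.radians(83.25);y2=np.radians(41.5)
for yy in(y,y2,y-np.pi,y2-np.pi):
    for z in(273,340):print(z,kinematics.inverse_kinematics([525.1,-110.7,z],[np.pi,0,yy]))
env.goto([525.1,-110.7,345],[np.pi,0,y]);print(current_clock(),current_ee_pos())
print(env.line_to([525.1,-110.7,275],guard=15),current_ee_pos(),current_clock(),current_force())
cv2.imwrite("pics/s2.png",imaging.grab_frame("scene"))
E
```

```text
273 [-0.34404065  0.42303918 -0.3293058   0.81845134  0.         -0.22623092]
340 [-0.34404065  0.35745159 -0.23456058  0.97878416  0.         -0.22623092]
273 [-0.34404065  0.42303918 -0.3293058   0.81845134  0.          0.50244404]
340 [-0.34404065  0.35745159 -0.23456058  0.97878416  0.          0.50244404]
273 [-0.34404065  0.42303918 -0.3293058   0.81845134  0.          2.91536173]
340 [-0.34404065  0.35745159 -0.23456058  0.97878416  0.          2.91536173]
273 [-0.34404065  0.42303918 -0.3293058   0.81845134  0.         -2.63914861]
340 [-0.34404065  0.35745159 -0.23456058  0.97878416  0.         -2.63914861]
2.4917 [ 525.2236301  -110.03600989  345.07221752]
False [ 525.38907886 -110.5389205   275.51721934] 3.1083 [-0.75703038  0.30299251  0.63124778]
```

View pics/s2.png

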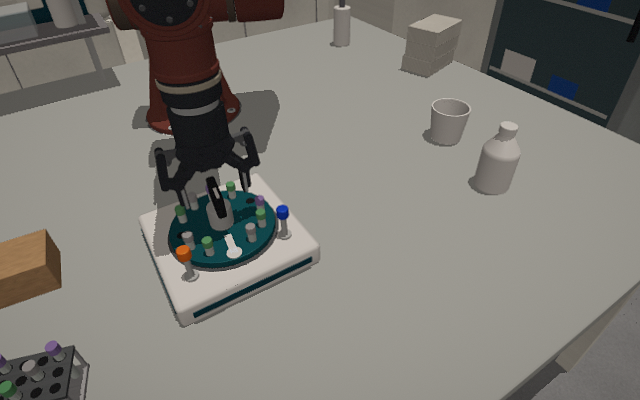

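The open fingers straddle the handle with no contact. The mark is still visible at (234,252), so I'll close and turn.

```bash
python3 - <<'E'
from h import *
C=[525.1,-110.7]
def ang(tag):
    im=imaging.grab_frame("scene");cv2.imwrite(f"pics/{tag}.png",im)
    try:
        p=onz("scene",spot(im,"scene"),60);print(tag,p,np.degrees(np.arctan2(p[1]-C[1],p[0]-C[0])),np.hypot(p[0]-C[0],p[1]-C[1]))
    except Exception as e:print(tag,e)
env.move_gripper(0);print(current_gripper_width(),current_force(),current_ee_pos(),current_clock())
ang("s3")
env.goto([525.1,-110.7,275],[np.pi,0,np.radians(41.5)]);env.dwell(.2)
print(current_clock(),current_force(),current_torque(),current_ee_pos(),np.degrees(current_eef_rot()))
ang("s4")
E
```

```text
13.180424084011237 [-1.37458496 -2.92754635  5.11950542] [ 525.09982041 -111.05112237  275.29967675] 3.8083
s3 [ 598.54021748 -118.98178438   60.        ] -6.434009672242041 73.90570678877387
4.7917 [-4.34831116 -8.10236423  6.37930814] [-1.35830977  0.79397247 -0.06427286] [ 524.85535579 -111.48266489  275.27694476] [1.79928797e+02 1.10205646e-01 4.14364687e+01]
s4 [ 574.07339106 -164.26890104   60.        ] -47.56603647176701 72.58112834120655
```

View pics/s4.png

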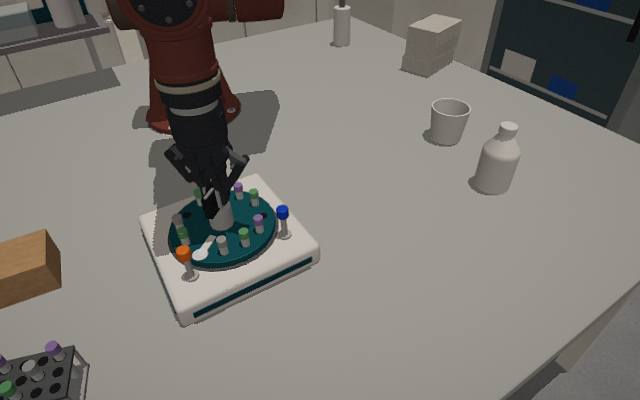

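The mark now reads about −47.6° against a target of −48.5°. I'll release, back off and check with both cameras.

```bash
python3 - <<'E'
from h import *
env.move_gripper(85);env.line_to([524.9,-111.2,345]);
env.goto([400,150,400],[np.pi,0,np.radians(66)]);env.dwell(.2)
print(current_clock())
C=np.array([525.1,-110.7]);r={}
for n in("top","scene"):
    im=imaging.grab_frame(n);cv2.imwrite(f"pics/{n}5.png",im)
    s=spot(im,n);m=measure(im,n);p=onz(n,s,60)[:2];r[n]=m;o=onz(n,m['orange'][1],99)[:2]
    for k,q in(('mark',p),('orange',o)):print(n,k,q,np.degrees(np.arctan2(*(q-C)[::-1])),np.hypot(*(q-C)))
    c=im[165:335,325:495] if n=="top" else im[165:325,135:325]
    cv2.imwrite(f"pics/{n}5z.png",cv2.resize(c,None,fx=3.5,fy=3.5,interpolation=cv2.INTER_CUBIC))
for k in('orange','blue'):print(k,tri(r['top'][k][1],r['scene'][k][1]))
E
```

```text
7.4833
top mark [ 572.93555794 -165.24424775] -48.749087690029945 72.54871168292598
top orange [ 595.45020265 -191.83367439] -49.071766366086145 107.386331219701
scene mark [ 574.10129213 -164.70081006] -47.77884270291889 72.91923009326995
scene orange [ 596.39857316 -189.47606294] -47.85241139324187 106.25043353121056
orange (array([ 595.78622071, -190.55010622,   99.1607808 ]), np.float64(2.435012608362335))
blue (array([594.88365134, -30.46631141,  96.54023591]), np.float64(1.659019542158476))
```

View pics/top5z.png

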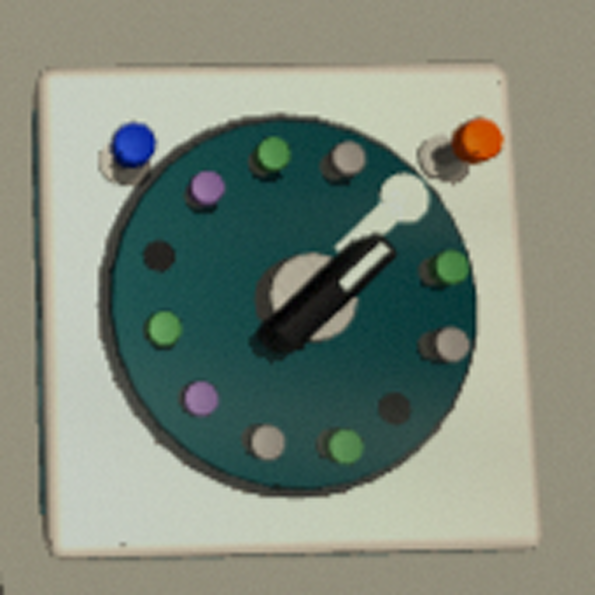

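View pics/scene5z.png

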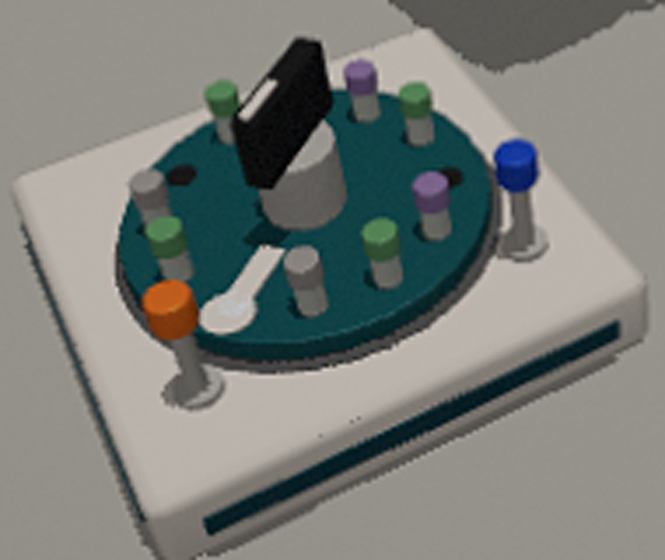

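In each camera the mark and the orange post agree to within 0.3°. The arm is well clear and the rotor stands still.

```bash
python3 - <<'E'
from h import *
env.sign_off();print(current_clock())
E
```

```text
the job is handed in; nothing more can be done
the job is handed in; nothing more can be done
```

The carousel's white mark now points at the orange post. I gripped the bar handle, turned the rotor about 42° clockwise, let go, backed the arm away and handed the job in with about 7.5 s on the clock.

| Final check after release | Mark | Orange post | Difference |
|---|---|---|---|
| Top camera | −48.7° | −49.1° | 0.3° |
| Scene camera | −47.8° | −47.9° | 0.1° |

- **Where the checks disagreed:** the two cameras differ by about 1° on each angle, and their rays to the post caps miss each other by about 2 mm. Both are in line with the stated calibration error.
- **Mark radius:** the mark measured 72.5–72.9 mm from the axis, against 74 mm nominal.
- **Failed check:** my fit to the disc's outline in the top view did not come out clean, because shading broke up the outline. I found the axis from the two posts and the mark using the given radii; it fitted them to within 0.7 mm.
- **Forces and stillness:** forces stayed around 10 N at the points where I read them. I took no later second picture to confirm the rotor stayed still.

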